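Put three bonsai pots back on their own saucers

ROBOT

A 6-joint arm with a two-finger parallel gripper is mounted at the origin on the work surface. World frame = base frame: x ahead of the robot, y to its left, z up, the work surface at z = 0. Lengths are in m, angles in degrees, forces in N, time in s.
With the tool pointing down it reaches from about 0.375 to 0.75 m from the base axis. Payload 9 kg.
Tool frame: the origin (TCP) lies where the fingers leave the gripper's body, on its centre line; the fingertips stand 73 mm ahead of it and the grasp point (between the pads) lies 54 mm ahead of it (robot.tip_reach is the distance from the TCP to the fingertips, in m); z points along the fingers, y is the line along which they close (so a half turn about z gives the same grasp; the last joint's range is limited). The gripper opens to 85 mm and grips with 20 to 120 N. Pads are 22 mm wide; open, the fingers measure 114 mm over their backs; the gripper's body (76 mm by 85 mm) begins 54 mm behind the grasp point. The pads swing forward as they close: fully open they stand 13 mm farther back than shut.
Start: joints at [-82.947, 5.964, 5.575, 89.605, 0, 77.527], TCP at [0.201, -0.566, 0.304] pointing down, gripper open.
Joint ranges: [-171.21, 171.21], [-48.23, 106.86], [-62.78, 66.21], [-105.2, 120.99], [-86.42, 89.51], [-180, 180]. Speed limits (degrees/s): [127.2, 127.2, 147.25, 180, 180, 180].

INTERFACE

Orientations are given as [roll, pitch, yaw] about the fixed x, y, z axes, in that order (R = Rz(yaw) Ry(pitch) Rx(roll)).
In Python, from plant import robot gives the robot as it stands. Calls block until the motion is done:
- robot.move_pose(position, orientation): joint-space move of the TCP to a pose.
- robot.line_to(position, vel=0.15, rotation=None, guard=None): straight line of the TCP; rotation=None keeps the orientation; vel is the mean speed in m/s. With guard (N) it stops when the force on the tool has changed by that much, and returns True; else False.
- robot.goto_joints(angles): joint-space move.
- robot.set_gripper(opening): finger opening in m; the grip force is fixed at half the most; returns when the fingers have stopped.
- robot.pause(seconds).
- robot.ik(position, orientation): joint angles nearest the present ones, or None.
- robot.observe(): the state.
- robot.grab_frame(name): name is "scene" or "side" or "wrist"; returns the picture (400x640x3 uint8, blue, green, red); there is no depth.
- robot.get_calibration(name): a dict with "vertical_fov" (degrees; the focal length in pixels is half the picture's height over the tangent of half this angle, whatever the lens; pixels are square), "cx", "cy" (the principal point, pixels), "rvec" (rotation vector, rad) and "tvec" (3), from world to camera coordinates, as OpenCV has them. Camera axes: x right, y down, z forward; pixel columns grow to the right and rows downward; lengths in m; the calibration is good to about 2 mm. A picture is of the moment at which its call begins: read the wrist's pose just before it. get_calibration takes no time and is no camera call; for the wrist camera it gives the pose at the moment of the call.
A pose or a line that the arm cannot do raises robot.IKError and nothing moves.
- robot.job_done(): hands the job in; it is judged then, once.
The state is a dict: "time": time; "q": joint angles; "qvel": joint speeds; "joint_torque": joint torques, N m; "tool_pos": TCP position; "tcp_rot": TCP orientation; "ft_force": force on the tool from outside, world axes, zero at the start; "torque": the same for the moment, N m; "gripper_width": finger opening in m; "gripper_force": force on a finger pad.
Only numpy, scipy, OpenCV 4.12 (cv2) and the standard library are available. Lean on these libraries where they do the work, as an engineer would, in place of code of your own. Each camera call takes 0.05 s, during which the arm holds its last target. There are 200 camera calls.

TASK

The three small blue bonsai pots have been stood on one another's saucers. Put each pot on the saucer of its own shape (round on round, square on square, oblong on oblong): upright, feet flat on the saucer's floor, about in the middle and with straight sides lined up with those of the saucer. The round cork pad is free for setting a pot down on the way; do not drop or tip a pot, leave the saucers where they are, and do not push the other things on the bench about.

Things in the scene. Friction and masses are not known exactly. Their poses are not given: they have to be found in the camera images.
- round_pot: Planting pot, blue glaze with an olive lip, bare clay inside, open at the top, z up, origin at the centre of its underside (the soles of its feet). 0.13 to 0.3 kg. Round: 56 mm high, body 56 mm across; the top 12 mm is a straight-sided lip 62 mm across (wall there 9 mm thick), the easiest place to grip. Foot: a clay disc 52 mm across, 10 mm high. At the start it stands on the oblong saucer.
- square_pot: Planting pot, blue glaze with an olive lip, bare clay inside, open at the top, z up, origin at the centre of its underside (the soles of its feet). 0.13 to 0.3 kg. Square: 58 mm high, body 54 x 54 mm; the top 12 mm is a straight-sided lip 60 x 60 mm (wall there 8 mm thick), the easiest place to grip. x and y are square to its sides. Four corner feet 10 mm high, 50 x 50 mm over all. At the start it stands on the round saucer.
- oblong_pot: Planting pot, blue glaze with an olive lip, bare clay inside, open at the top, z up, origin at the centre of its underside (the soles of its feet). 0.13 to 0.3 kg. Oblong (rectangular): 50 mm high, body 76 mm along x, 46 mm along y; the top 12 mm is a straight-sided lip 82 mm along x, 52 mm along y (wall there 8 mm thick), the easiest place to grip, across y. Four corner feet 10 mm high, 70 x 40 mm over all. At the start it stands on the square saucer.
- round_saucer: Dark glazed stoneware, loose on the bench, 0.3 to 0.6 kg. Origin: centre of its underside, z up. Its flat floor lies 6 mm above the bench inside a rim 8 mm wide whose top is 13 mm above the bench. Round, 96 mm across outside, 80 mm inside the rim.
- square_saucer: Dark glazed stoneware, loose on the bench, 0.3 to 0.6 kg. Origin: centre of its underside, z up. Its flat floor lies 6 mm above the bench inside a rim 8 mm wide whose top is 13 mm above the bench. Square, 96 x 96 mm outside, 80 x 80 mm inside the rim; x and y are square to its sides.
- oblong_saucer: Dark glazed stoneware, loose on the bench, 0.3 to 0.6 kg. Origin: centre of its underside, z up. Its flat floor lies 6 mm above the bench inside a rim 8 mm wide whose top is 13 mm above the bench. Oblong (rectangular), 112 mm along x and 82 mm along y outside, 96 x 66 mm inside the rim.
- cork_pad: Flat round cork pad, empty, 124 mm across, 6 mm thick, fixed to the bench. Origin: centre of its underside (its top is 6 mm higher).
- upturned_pot: Bystander: a six-sided teal pot standing upside down on its rim, 100 mm across the rim, 58 mm high over the three clay feet that point up. Loose. Origin: centre of its underside on the bench.
- brush: Bystander: a dusting brush lying on the bench about along x, 180 mm long, 20 mm high, loose. Origin on the bench under its middle.
- tape_roll: Bystander: a roll of brown packing tape lying flat, 100 mm across, 48 mm high, loose. Origin: centre of its underside. Also on the bench, not to be handled: a closed carton 50 mm high on the right, a scale and two upturned pots (up to 80 mm high) along the far edge, and taller things (a bowl on a wheel, a vase, an open carton, a crate of pots) more than 0.4 m out to both sides.
Mind the look-alikes: they are no part of the job. Leave any yellow look-alike of the round_pot alone.

How it is judged:
By the outcome, as a careful person would: the job done as asked, in the order asked, and still so for the second after the job is handed in, with the robot touching nothing.
It also fails if it takes over 106 s, if anything falls off the work surface, if the arm or the gripper's body presses on something with over 40 N, if the wrist force passes 120 N, or if a joint passes its speed limit or range.

## Working session

There is one attempt and no reset: what is moved stays moved. The work goes in short steps, each a Python script; the robot and the scene stay as the last script left them, time stands still between calls to the robot, and variables do not carry over. Pictures are saved under pics/ and viewed, at most 14 in all, crops included, and the job is handed in when it is done.

```bash
ls; mkdir -p pics
python3 - <<'E'
from plant import robot
import cv2
for n in("scene","side"):
    cv2.imwrite(f"pics/{n}0.png",robot.grab_frame(n)); print(n,robot.get_calibration(n))
print(robot.get_calibration("wrist"), robot.observe())
E
```

```text
pics
scene {'vertical_fov': 46.936589487042795, 'cx': 318.37371220338395, 'cy': 205.25792984935313, 'rvec': array([ 2.10279566,  0.73040842, -0.39219517]), 'tvec': array([-0.47323072, -0.14302118,  1.47912469])}
side {'vertical_fov': 44.69655971079331, 'cx': 312.74259404375044, 'cy': 198.03511199272185, 'rvec': array([ 2.22946732, -0.32963512,  0.16674775]), 'tvec': array([-0.52030582,  0.18333185,  0.82111374])}
{'vertical_fov': 69.7723358645937, 'cx': 321.64140637565987, 'cy': 203.81272251284722, 'rvec': array([-2.33357173,  1.64942184,  0.27939614]), 'tvec': array([-0.59926382, -0.04206722,  0.38169134])} {'time': 0.1, 'q': array([-8.29481041e+01,  5.99546460e+00,  5.53271481e+00,  8.96040507e+01,
       -8.53939898e-04,  7.75269969e+01]), 'qvel': array([ 0.05419065, -0.02106768,  0.02208484,  0.02764647,  0.01437777,
        0.06872741]), 'joint_torque': array([ 7.65017088e-03, -5.58204818e+01,  5.04721463e+01,  1.31417869e-02,
       -1.40990091e-04,  2.73953515e-05]), 'tool_pos': array([ 0.20051278, -0.56528774,  0.30320882]), 'tcp_rot': array([-1.79934592e+02, -1.35937500e-02,  1.95248918e+01]), 'ft_force': array([ 0.29763951, -0.4944393 , -0.97370188]), 'torque': array([-0.0057042 ,  0.01617239, -0.03904053]), 'gripper_force': 0.0, 'gripper_width': 0.08490172191032312}
```

View pics/scene0.png

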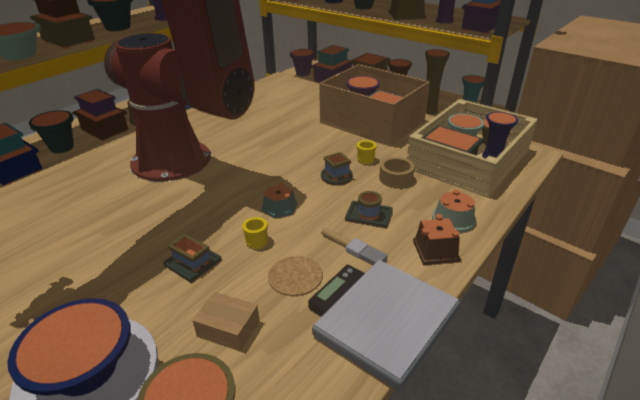

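View pics/side0.png

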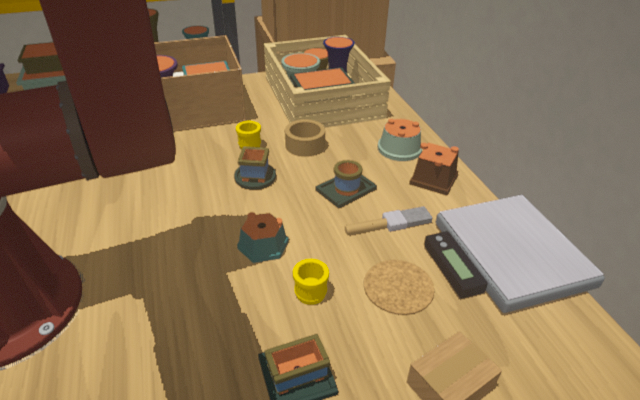

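The scene view (side view in brackets) shows the square pot on the round saucer at (337,168) [(255,165)] and the round pot on the oblong saucer at (369,207) [(347,180)]. The oblong pot on the square saucer is at (192,255) [(297,365)], and the cork pad at (295,275) [(399,286)]. Yellow look-alikes, the tape and the upturned pot stand nearby.

```bash
cat > h.py <<'E'
from plant import robot
import cv2, numpy as np
def rays(cal,pts):
    f=200/np.tan(np.radians(cal["vertical_fov"]/2)); R=cv2.Rodrigues(cal["rvec"])[0]
    p=np.atleast_2d(np.asarray(pts,float)); d=np.c_[(p[:,0]-cal["cx"])/f,(p[:,1]-cal["cy"])/f,np.ones(len(p))]
    return -R.T@cal["tvec"], d@R
def cast(cal,pts,z):
    o,d=rays(cal,pts); return (o+d*((z-o[2])/d[:,2])[:,None])[:,:2]
def proj(cal,X):
    f=200/np.tan(np.radians(cal["vertical_fov"]/2)); K=np.array([[f,0,cal["cx"]],[0,f,cal["cy"]],[0,0,1]])
    return cv2.projectPoints(np.atleast_2d(np.float64(X)),cal["rvec"],cal["tvec"],K,None)[0][:,0]
E
python3 - <<'E'
from h import *
P={"sq(lip.064)":((337,159),(255,156),.064),"rd":((369,199),(347,168),.06),"ob":((188,249),(297,354),.056),"cork":((295,275),(399,286),.006),"teal":((278,190),(263,223),.05),"tape":((396,165),(305,131),.048),"yel1":((255,225),(311,270),.055),"yel2":((367,145),(249,130),.055),"brushL":((325,233),(350,229),.01),"brushR":((383,258),(430,216),.01),"carton":((227,308),(455,362),.05)}
for k,(a,b,z) in P.items(): print(k,cast(robot.get_calibration("scene"),a,z).round(3),cast(robot.get_calibration("side"),b,z).round(3))
c=robot.get_calibration("wrist");o,d=rays(c,(320,200));T=robot.observe()["tool_pos"];print("wristcam",o-T,d)
E
```

```text
sq(lip.064) [[0.483 0.243]] [[0.482 0.232]]
rd [[0.666 0.136]] [[0.662 0.137]]
ob [[ 0.448 -0.273]] [[ 0.439 -0.266]]
cork [[ 0.659 -0.15 ]] [[ 0.655 -0.154]]
teal [[0.441 0.034]] [[0.454 0.027]]
tape [[0.624 0.342]] [[0.624 0.328]]
yel1 [[ 0.505 -0.117]] [[ 0.505 -0.117]]
yel2 [[0.496 0.381]] [[0.493 0.359]]
brushL [[0.624 0.006]] [[0.623 0.005]]
brushR [[0.788 0.016]] [[ 0.793 -0.005]]
carton [[ 0.645 -0.334]] [[ 0.651 -0.339]]
wristcam [0.0796293  0.02797147 0.07013645] [[-0.2987667  -0.09767207 -0.94942512]]
```

Run:
```python
from h import *
import pickle
D={}
for k,p in dict(ob=(.443,-.27),rd=(.664,.136),sq=(.482,.237)).items():
    robot.move_pose([*p,.29],[180,0,180+np.degrees(np.arctan2(p[1],p[0]))-60]); robot.pause(.3)
    c=robot.get_calibration("wrist"); D[k]=(c,robot.grab_frame("wrist")); s=robot.observe();print(k,s["time"],s["tool_pos"],s["tcp_rot"],s["q"][5])
pickle.dump(D,open("d.pkl","wb"))
m=np.vstack([np.hstack([D["ob"][1],D["rd"][1]]),np.hstack([D["sq"][1],D["sq"][1]*0])])
cv2.imwrite("pics/w1.png",cv2.resize(m,(800,500),interpolation=cv2.INTER_AREA))
```

```text
ob 1.875 [ 0.44282581 -0.27042353  0.28998197] [-1.79998342e+02 -2.59536578e-03  8.85879492e+01] 45.53610105714512
rd 3.9167 [0.66404681 0.13547147 0.29011778] [1.79994385e+02 6.90911613e-03 1.31530969e+02] 48.97571722389658
sq 5.1083 [0.48257703 0.23658817 0.28980911] [-1.79985169e+02 -1.17390823e-02  1.46124736e+02] 46.03923327706261
```

View pics/w1.png

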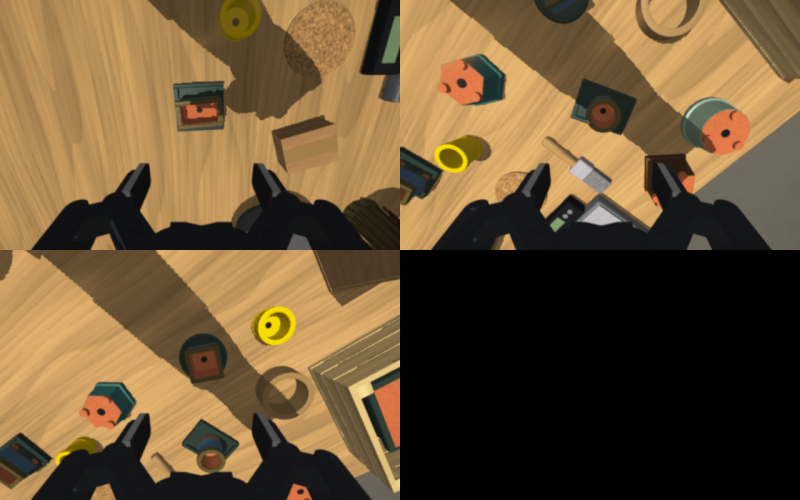

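The montage shows oblong pot at (200,105), round pot at (603,110) and square pot at (203,358), each clear of the fingers, with saucers visible around them. Shadows cross two of them, so I'll zoom in.

Run:
```python
from h import *
import pickle
D=pickle.load(open("d.pkl","rb")); z=.0
T=[]
for k,(u,v) in dict(ob=(320,170),rd=(325,172),sq=(325,172)).items():
    im=D[k][1][v-65:v+65,u-65:u+65]
    g=np.uint8(255*(im/255.)**.6)
    hsv=cv2.cvtColor(im,cv2.COLOR_BGR2HSV)
    h=cv2.merge([hsv[...,0]]*3)
    T.append(np.vstack([cv2.resize(g,(266,266),interpolation=cv2.INTER_CUBIC),cv2.resize(h*2,(266,266),interpolation=cv2.INTER_NEAREST)]))
cv2.imwrite("pics/w2.png",np.hstack(T))
```

```text
(no output)
```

View pics/w2.png

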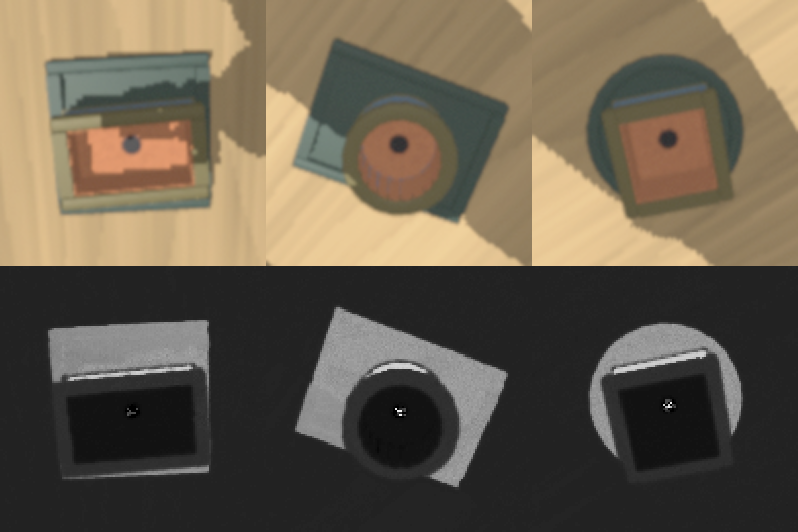

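The hue is clean: the clay openings, seen as dark fills, mark each pot's inner lip edge at its top plane. I'll measure from those masks.

```bash
cat >> h.py <<'E'
def blob(im,lo,hi,near,cal,z,smin=90,vmin=20):
    """largest hue blob near a world point -> world outline (convex hull) on plane z"""
    h=cv2.cvtColor(im,cv2.COLOR_BGR2HSV); m=cv2.inRange(h,(lo,smin,vmin),(hi,255,255))
    uv=proj(cal,[*near,z])[0].astype(int)
    w=np.zeros_like(m); cv2.circle(w,tuple(int(a) for a in uv),65,255,-1); m&=w
    m=cv2.morphologyEx(m,cv2.MORPH_OPEN,np.ones((3,3)))
    c=max(cv2.findContours(m,cv2.RETR_EXTERNAL,cv2.CHAIN_APPROX_NONE)[0],key=cv2.contourArea)
    return np.float32(cast(cal,cv2.convexHull(c)[:,0],z)*1000)
def rect(P):
    """centre m, (long,short) mm, yaw of long axis in deg"""
    (c,(w,h),a)=cv2.minAreaRect(P); 
    if w<h: w,h,a=h,w,a+90
    return np.array(c)/1000,(round(w,1),round(h,1)),a%180
E
python3 - <<'E'
from h import *
import pickle
D=pickle.load(open("d.pkl","rb"))
for k,n,z in(("ob",(.443,-.27),.056),("rd",(.664,.136),.062),("sq",(.482,.237),.064)):
    c,im=D[k]; h=cv2.cvtColor(im,cv2.COLOR_BGR2HSV); u,v=proj(c,[*n,z])[0].astype(int)
    print(k,(u,v),[tuple(h[v+d,u]) for d in range(-60,61,8)])
    P=blob(im,0,12,n,c,z); print(rect(P),cv2.minEnclosingCircle(P))
    S=blob(im,60,105,n,c,.0065,30); print(" saucer",rect(S),cv2.minEnclosingCircle(S))
E
```

```text
ob (np.int64(321), np.int64(185)) [(np.uint8(17), np.uint8(133), np.uint8(195)), (np.uint8(68), np.uint8(45), np.uint8(62)), (np.uint8(71), np.uint8(42), np.uint8(86)), (np.uint8(75), np.uint8(68), np.uint8(30)), (np.uint8(100), np.uint8(36), np.uint8(42)), (np.uint8(16), np.uint8(144), np.uint8(55)), (np.uint8(4), np.uint8(32), np.uint8(55)), (np.uint8(9), np.uint8(174), np.uint8(204)), (np.uint8(10), np.uint8(177), np.uint8(88)), (np.uint8(10), np.uint8(174), np.uint8(132)), (np.uint8(44), np.uint8(50), np.uint8(77)), (np.uint8(17), np.uint8(132), np.uint8(188)), (np.uint8(17), np.uint8(132), np.uint8(188)), (np.uint8(17), np.uint8(134), np.uint8(189)), (np.uint8(17), np.uint8(132), np.uint8(188)), (np.uint8(17), np.uint8(134), np.uint8(189))]
(array([ 0.43944037, -0.26628073]), (65.2, 36.6), 3.96749210357666) ((439.66357421875, -266.4908142089844), 36.44865036010742)
 saucer (array([ 0.4383812 , -0.23226512]), (94.6, 30.2), 3.154456377029419) ((437.9493713378906, -232.16537475585938), 48.52685546875)
rd (np.int64(322), np.int64(186)) [(np.uint8(17), np.uint8(128), np.uint8(106)), 
[... 1262 characters left out ...]
int8(160), np.uint8(78)), (np.uint8(9), np.uint8(170), np.uint8(111)), (np.uint8(10), np.uint8(173), np.uint8(109)), (np.uint8(9), np.uint8(169), np.uint8(92)), (np.uint8(24), np.uint8(118), np.uint8(52)), (np.uint8(17), np.uint8(131), np.uint8(103)), (np.uint8(17), np.uint8(131), np.uint8(183)), (np.uint8(17), np.uint8(132), np.uint8(199)), (np.uint8(17), np.uint8(133), np.uint8(215)), (np.uint8(17), np.uint8(132), np.uint8(209))]
(array([0.48151822, 0.24361336]), (44.0, 43.9), 67.55755615234375) ((481.65362548828125, 243.2332763671875), 29.94980239868164)
 saucer (array([0.47073071, 0.24613785]), (93.2, 69.4), 66.86429595947266) ((481.2510986328125, 241.64981079101562), 46.645389556884766)
```

```bash
cat >> h.py <<'E'
def pick(p,yaw,top,rel=.044):
    robot.move_pose([*p,.2],[180,0,yaw]); z=top+rel
    if robot.line_to([*p,z],vel=.12,guard=15): print("BUMP",robot.observe()["tool_pos"])
    robot.set_gripper(.03); s=robot.observe(); print("grip",s["gripper_width"],s["gripper_force"],s["tool_pos"])
    robot.line_to([*p,.22],vel=.12); s=robot.observe(); print("held",s["gripper_width"],s["gripper_force"],s["ft_force"],s["time"])
def place(p,yaw,top,rel=.044,w=.085):
    robot.move_pose([*p,.22],[180,0,yaw]); z=top+rel
    robot.line_to([*p,z+.012],vel=.15); robot.pause(.2)
    hit=robot.line_to([*p,z-.003],vel=.03,guard=5); print("touch",hit,robot.observe()["tool_pos"],robot.observe()["ft_force"])
    robot.set_gripper(w); robot.line_to([*p,.2],vel=.15); s=robot.observe(); print(s["ft_force"],s["time"])
def look(p,yaw,name,z=.29):
    """put the wrist camera's axis over p"""
    robot.move_pose([*p,z],[180,0,yaw]); robot.pause(.3)
    c=robot.get_calibration("wrist"); im=robot.grab_frame("wrist"); cv2.imwrite(f"pics/{name}.png",im); return c,im
E
python3 - <<'E'
from h import *
pick((.6651,.1391),180,.062); cv2.imwrite("pics/s1.png",robot.grab_frame("side"))
E
```

```text
grip 0.06049371721960053 63.61118718981743 [0.66574834 0.13902951 0.1078893 ]
held 0.06050210711271071 64.92562271654606 [-0.23139802 -0.01046254 -2.18108037] 8.425
```

View pics/s1.png

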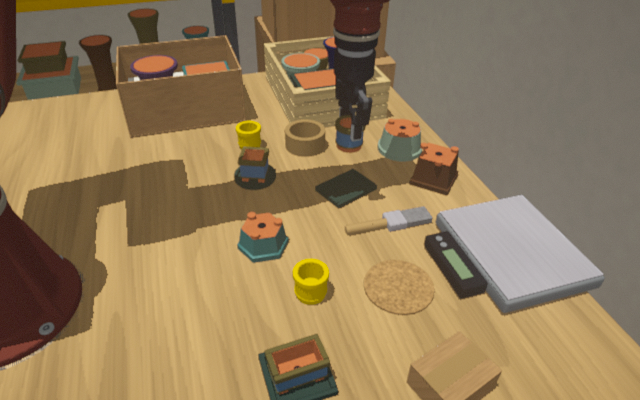

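The round pot is held upright at (350,135), and the oblong saucer at (347,187) is empty and unmoved.

Run:
```python
from h import *
place((.657,-.152),180,.062)
n=(.665,.140); c,im=look(n,132,"w3")
S=blob(im,60,105,n,c,.0065,30); print("ob saucer",rect(S))
pick((.4394,-.2663),184,.056)
```

```text
touch True [ 0.65714885 -0.1521537   0.10793477] [-0.61637698  0.03811839  4.60374385]
[ 0.59683953 -0.38212177 -0.09160537] 12.1667
ob saucer (array([0.66522375, 0.14036325]), (110.8, 80.0), 21.00149917602539)
grip 0.05088941841937205 62.90104150772095 [ 0.43978037 -0.26669189  0.10093056]
held 0.05094899323811528 62.5543749332428 [ 0.2787334  -0.59851251 -1.18352905] 17.9583
```

View pics/w3.png

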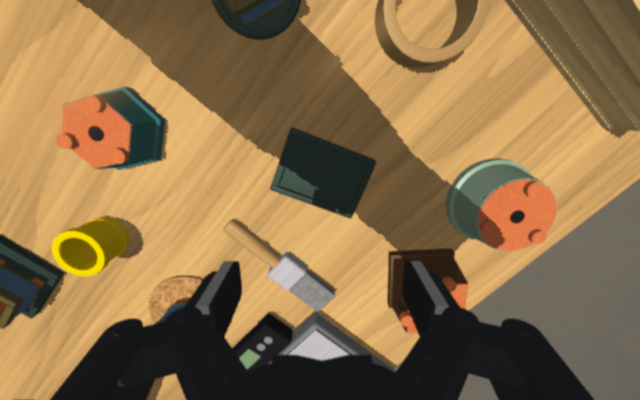

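The empty oblong saucer shows clearly at about (325,172), and the measurement matches the first one. The oblong pot is held.

Run:
```python
from h import *
place((.6652,.1404),201,.056)
n=(.438,-.266); c,im=look(n,89,"w4")
S=blob(im,60,105,n,c,.0065,25); print("sq saucer",rect(S))
pick((.4815,.2436),157.6,.064)
```

```text
touch True [0.66531772 0.1403823  0.10096745] [-2.37878825 -1.4364066   6.07827334]
[-0.2451205  -0.00393126 -1.05500294] 22.4
sq saucer (array([ 0.439397  , -0.26511063]), (94.6, 94.2), 91.50111150741577)
grip 0.058848020894803885 65.22139549255371 [0.4822417  0.24371617 0.10921592]
held 0.058610796796772356 64.52060222625732 [-0.03579425  0.34454511 -1.7932776 ] 28.7333
```

View pics/w4.png

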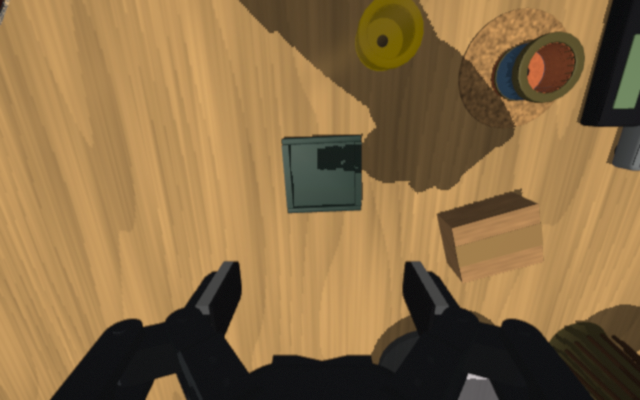

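The square saucer is empty at about (323,173), and the round pot stands upright on the cork. I'll get the saucer's yaw from line fits to each side.

Run:
```python
from h import *
robot.move_pose([.4394,-.2651,.29],[180,0,89]) if 0 else None
im=cv2.imread("pics/w4.png"); 
h=cv2.cvtColor(im,cv2.COLOR_BGR2HSV); m=cv2.inRange(h,(60,25,15),(105,255,255)); m[:120]=0;m[230:]=0;m[:,:265]=0;m[:,380:]=0
c=max(cv2.findContours(m,0,cv2.CHAIN_APPROX_NONE)[0],key=cv2.contourArea)[:,0].astype(np.float32)
# same camera-to-tool geometry as in d.pkl "ob" (same yaw 89, tool moved): shift its calibration
import pickle; cal=dict(pickle.load(open("d.pkl","rb"))["ob"][0])
P=cast(cal,c,.0065)*1000; P=np.float32(P-P.mean(0)); b=cv2.minAreaRect(P)[0]; P-=np.float32(b)
for n,s in dict(R=P[:,0]>40,L=P[:,0]<-40,T=P[:,1]>40,B=P[:,1]<-40).items():
    Q=P[s]; Q=Q[np.abs(Q[:,1] if n in "RL" else Q[:,0])<36]
    vx,vy,x,y=cv2.fitLine(Q,cv2.DIST_HUBER,0,.01,.01).ravel(); print(n,len(Q),(np.degrees(np.arctan2(vy,vx))+45)%90-45,x,y)
```

```text
R 56 1.0221024 47.161625 0.53382486
L 55 1.2192764 -46.409725 0.7497119
T 60 1.0074501 -0.123064004 46.68862
B 54 1.0585861 0.07787357 -46.685898
```

Run:
```python
from h import *
place((.4394,-.2651),181.5,.064)
n=(.4813,.242); c,im=look(n,146,"w5")
S=blob(im,60,105,n,c,.0065,25); (x,y),r=cv2.minEnclosingCircle(S); print("rd saucer",x,y,r,rect(S))
m=(.657,-.152); c,im=look(m,107,"w6"); P=blob(im,0,12,m,c,.062); print("rd pot",cv2.minEnclosingCircle(P),rect(P))
```

```text
touch True [ 0.43957195 -0.26530025  0.10922532] [-1.14026139  1.070148    6.84692862]
[-0.00178538 -0.25756579 -0.60272216] 33.1583
rd saucer 481.72607421875 241.55052185058594 46.77024841308594 (array([0.48153064, 0.24174321]), (92.8, 92.4), 13.891338348388672)
rd pot ((657.0196533203125, -151.2591094970703), 21.64400291442871) (array([ 0.65678027, -0.15091751]), (42.2, 41.4), 16.985734939575195)
```

View pics/w5.png

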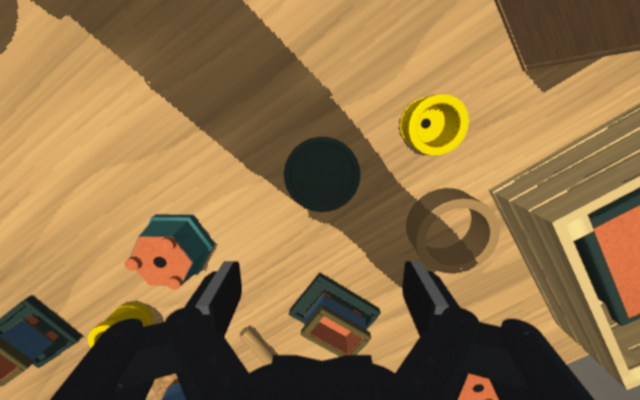

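The round saucer is empty at about (322,174). Both placed pots look well seated on their own saucers. Next is the round pot, followed by checks of all three.

Run:
```python
from h import *
pick((.657,-.1515),180,.062)
place((.4816,.2417),157.6,.062)
T=[]
for k,n,yaw,z in(("rd",(.4816,.2417),146,.062),("ob",(.6652,.1404),132,.056),("sq",(.4394,-.2651),89,.064)):
    c,im=look(n,yaw,"f_"+k); P=blob(im,0,12,n,c,z); S=blob(im,60,105,n,c,.0065,25); print(k,rect(P),"saucer",rect(S),cv2.minEnclosingCircle(S))
    u,v=proj(c,[*n,.03])[0].astype(int); T.append(cv2.resize(im[v-65:v+65,u-65:u+65],(260,260)))
cv2.imwrite("pics/f.png",np.hstack(T))
cv2.imwrite("pics/s2.png",robot.grab_frame("side")); print(robot.observe()["time"])
```

```text
grip 0.060336675662808606 63.519739117473364 [ 0.65760315 -0.15183919  0.10790566]
held 0.06044041717730244 64.92613074369729 [-0.06799642 -0.28702601 -2.15839825] 40.8917
touch True [0.48181684 0.24181041 0.10792136] [-1.15403584  0.57323963  5.40210813]
[0.30703117 0.81819073 0.68788404] 45.05
rd (array([0.48085995, 0.24236092]), (42.3, 42.1), 145.96358108520508) saucer (array([0.47282828, 0.24822052]), (92.2, 70.2), 54.96744918823242) ((481.5705871582031, 241.77056884765625), 46.66071701049805)
ob (array([0.66467145, 0.14060669]), (65.9, 36.3), 21.158111572265625) saucer (array([0.66510858, 0.14059322]), (110.3, 79.9), 21.260372161865234) ((664.0531005859375, 141.02175903320312), 65.57949829101562)
sq (array([ 0.4393476, -0.2647189]), (44.1, 43.2), 91.90581595897675) saucer (array([ 0.4395061 , -0.26505542]), (94.5, 94.4), 1.6304837465286255) ((439.47943115234375, -265.4095153808594), 65.35541534423828)
49.15
```

View pics/f.png

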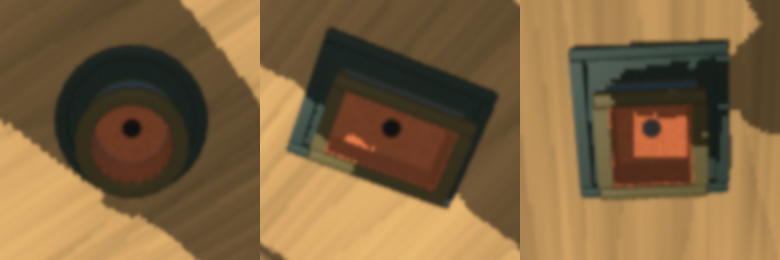

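View pics/s2.png

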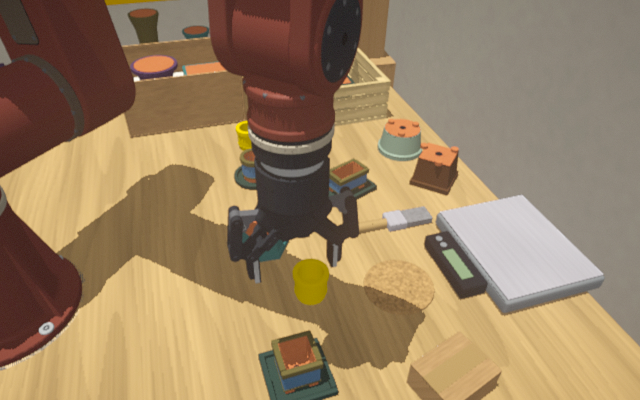

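All three pots stand upright and centred to within 1 mm, with sides aligned to within 0.5°. Nothing else has moved, and the clock is at 49 s.

```bash
python3 -c "
from plant import robot
print(robot.job_done())"
```

```text
the job is handed in; nothing more can be done
None
```

The job is handed in: each pot stands upright on the saucer of its own shape, measured within about 1 mm of centre with straight sides within about 0.5°, at about 49 s on the robot's clock.

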